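# Post the spent battery pack through the sprung flap

### The arm

A 6-joint arm with a two-finger parallel gripper is mounted at the origin on the work surface. World frame = base frame: x ahead of the robot, y to its left, z up, the work surface at z = 0. Lengths are in m, angles in rad, forces in N, time in s.
With the tool pointing down it reaches from about 0.275 to 0.875 m from the base axis. Payload 12.5 kg.
Tool frame: the origin (TCP) lies on the centre line of the jaws, within the pads' length; the fingertips stand r.finger_overhang ahead of it and the grasp point (between the pads) lies 3 mm ahead of it (r.finger_overhang is the distance from the TCP to the fingertips, in m); z points along the fingers, y is the line along which they close (so a half turn about z gives the same grasp; the last joint's range is limited). The gripper opens to 85 mm and grips with 20 to 120 N. Pads are 22 mm wide; open, the fingers measure 114 mm over their backs; the gripper's body (76 mm by 85 mm) begins 54 mm behind the grasp point. The pads swing forward as they close: fully open they stand 13 mm farther back than shut.
Start: joints at [-1.303, 0.351, 1.652, -0, 1.139, -0.085], TCP at [0.19, -0.516, 0.253] pointing down, gripper open.
Joint ranges: [-2.75, 2.75], [-0.79, 2.1], [0.01, 2.65], [-1.57, 4.71], [0.07, 3.14], [-2.87, 2.87]. Speed limits (rad/s): [2.22, 2.22, 2.79, 3.14, 3.14, 3.14].

### API

Orientations are given as a unit quaternion [x, y, z, w].
In Python, from cell import r, optics gives the robot as it stands. The module is installed in compiled form; this text tells all that it offers. Calls block until the motion is done:
- r.move_to(position, orientation): joint-space move of the TCP to a pose.
- r.move_linear(position, rot=None, vel=0.15): straight line of the TCP; rot=None keeps the orientation; vel is the mean speed in m/s.
- r.set_joints(angles): joint-space move.
- r.set_gripper(opening, squeeze=None): opening from 0.0 (shut) to 1.0 (fully open); squeeze is the grip in N (None keeps the last); returns when the fingers have stopped.
- r.sleep(seconds).
- r.inverse_kinematics(position, orientation): joint angles nearest the present ones, or None.
- optics.get_image(name): name is "scene" or "top" or "wrist"; returns a dict with "pixels" (400x640x3 uint8, red, green, blue), "depth" (400x640 float32, m along the optical axis (not along the pixel's ray), 0 where there is no reading), "fx", "fy", "cx", "cy" (pixels), "camera_from_world" (4x4, takes a point from world to camera coordinates); the wrist camera has in their place "mount" (4x4, takes a point from camera to tool coordinates, whose origin is the TCP and whose axes are the flange's). Camera axes: x right, y down, z forward; pixel columns grow to the right and rows downward; lengths in m; the calibration is good to about 2 mm. The wrist camera is an equidistant fisheye: a pixel r from the principal point sees the ray r / f radians off the axis. A picture is of the moment at which its call begins: read the wrist's pose just before it.
A pose or a line that the arm cannot do raises r.PlanningError and nothing moves.
- r.hand_in(): hands the job in; it is judged then, once.
Readings, each from a call of its own:
- r.current_t(): time.
- r.current_q(): joint angles.
- r.current_qvel(): joint speeds.
- r.current_effort(): joint torques, N m.
- r.current_tool_pos(): TCP position.
- r.current_ee_rot(): TCP orientation.
- r.current_contact_force(): force on the tool from outside, world axes, zero at the start.
- r.current_torque(): the same for the moment, N m.
- r.current_opening(): opening from 0.0 (shut) to 1.0 (fully open).
- r.current_finger_force(): force on a finger pad.
Only numpy, scipy, OpenCV 4.12 (cv2) and the standard library are available. Lean on these libraries where they do the work, as an engineer would, in place of code of your own. Each camera call takes 0.05 s, during which the arm holds its last target. There are 200 camera calls.

### The job

Take the yellow battery pack out of the charging cradle, hold it upright and push its lower end down through the sprung black flap in the green lid of the battery return box, keeping hold of it until about a third or more of its length is below the lid; then let go so that it drops inside and the flap springs shut. Leave the blue pack standing in its well.

Things in the scene. Friction and masses are not known exactly. Their poses are not given: they have to be found in the camera images.
- pack_yellow: Spent pack: upright yellow block, black band near its top, 24 mm (its x) by 34 mm (its y) by 80 mm tall (z up), 135 to 220 g. Origin: centre of its underside. It stands with 2 mm play 16 mm deep in an end well of a fixed grey charging cradle, so its upper 64 mm are free. Grip it near the top across the 24 mm: no other thing stands within 60 mm on its +x and -x sides.
- pack_blue: Good pack of the same shape and size as the yellow one, but blue; it must stay in its well at the other end of the cradle, 120 mm away along the packs' y. The cradle is 70 mm (packs' x) by 190 mm (packs' y) by 22 mm high; its middle well is empty. Origin: centre of its underside.
- mouth (a point): Centre of the opening in the box's green lid, level with the lid's flat top, 175 mm above the desk; z up. The opening is 60 mm along this point's x, 70 mm along its y. Lid 150 mm square, 6 mm thick, on a clear-walled box of the same width, fixed to the desk. A black flap fills the opening, 2.5 mm below the lid's top; the box below is deep enough for the whole pack to clear its swing.
- flap (a joint): Angle of the black flap, 58 mm from its hinge (at the opening's +x edge) to its white-lined free edge: 0 rad shut and level, up to 1.45 rad pushed down into the box. A light spring always shuts it (under 1 N at the free edge); a released pack slides past it by its own weight.
Things that resemble listed ones, but are neither listed nor needed, are in the scene too. Several things have the shape of the pack_yellow; the one meant has the colours described above.

How it is judged:
On the way:
1. the yellow pack, still held and roughly upright, has pushed the flap open and its underside is at least 18 mm below the lid's top, in the opening (z of pack_yellow in the frame of mouth below -0.018 m and horizontal distance between pack_yellow and mouth below 0.04 m and angle between pack_yellow's own z axis and vertical below 0.5 rad and value of joint flap above 0.35 rad and contact force between the fingers and pack_yellow above 1 N), for 0.1 s.
At the end, for the whole second after the job is handed in: The yellow pack lies released and at rest inside the box (its underside within the walls and more than 60 mm below the lid's top), the flap is shut (under 0.1 rad), and the blue pack still stands upright in its well (moved less than 12 mm, tilted less than 0.2 rad) (z of pack_yellow in the frame of mouth below -0.06 m and x of pack_yellow in the frame of mouth between -0.073 and 0.073 m and y of pack_yellow in the frame of mouth between -0.073 and 0.073 m and linear speed of pack_yellow below 0.03 m/s and value of joint flap below 0.1 rad and distance of pack_blue from where it was at the start of the episode below 0.012 m and angle between pack_blue's own z axis and vertical below 0.2 rad); the robot touches nothing.
It fails at once if the blue pack is pulled out or knocked over (distance of pack_blue from where it was at the start of the episode above 0.02 m or angle between pack_blue's own z axis and vertical above 0.35 rad).
It also fails if it takes over 40 s, if anything falls off the work surface, if the arm or the gripper's body presses on something with over 40 N, if the wrist force passes 120 N, or if a joint passes its speed limit or range.

## Working session

There is one attempt and no reset: what is moved stays moved. The work goes in short steps, each a Python script; the robot and the scene stay as the last script left them, time stands still between calls to the robot, and variables do not carry over. Pictures are saved under pics/ and viewed, at most 10 in all, crops included, and the job is handed in when it is done.

```bash
mkdir -p pics
cat > h.py <<'E'
import numpy as np,cv2
from cell import r,optics
def world(im):
    d=im["depth"];v,u=np.mgrid[:400,:640]
    P=np.stack([(u-im["cx"])*d/im["fx"],(v-im["cy"])*d/im["fy"],d],-1)
    T=np.linalg.inv(im["camera_from_world"])
    W=P@T[:3,:3].T+T[:3,3]; W[d==0]=np.nan
    return W
E
python3 - <<'E'
from h import *
for n in("scene","top"):
    im=optics.get_image(n);cv2.imwrite(f"pics/{n}.png",im["pixels"][:,:,::-1])
    np.savez(n+".npz",px=im["pixels"],W=world(im),T=im["camera_from_world"])
print(r.finger_overhang,r.current_ee_rot(),r.current_t())
E
```

```text
0.022 [ 9.84480253e-01  1.75494588e-01 -5.21429353e-05 -5.27720944e-04] 0.1
```

View pics/scene.png

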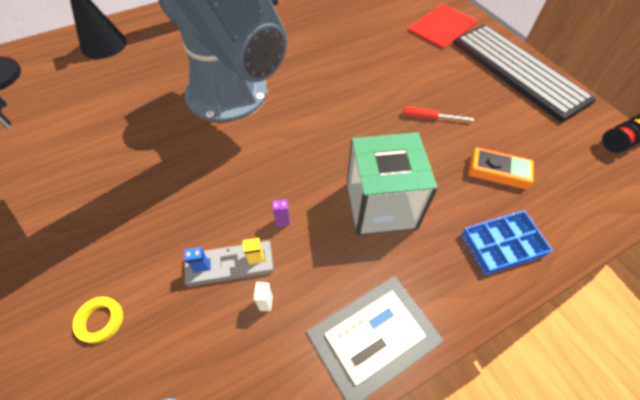

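View pics/top.png

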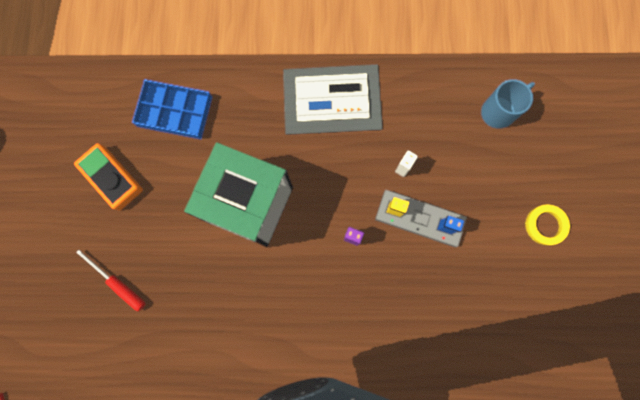

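The four pack-shaped things are: yellow at scene (254,250) / top (398,207), blue (197,260) / (452,224), purple (281,213) / (354,236) and white (263,297) / (406,163). The one meant is the yellow block in the cradle's end well. The flap sits in the green lid at top (236,189). I'll confirm the pack in a crop and fit the poses.

```bash
cat > fit.py <<'E'
from h import *
D={n:np.load(n+".npz") for n in("scene","top")}
a=cv2.resize(D["scene"]["px"][230:290,180:280],(800,480),interpolation=2)[:,:,::-1]
b=cv2.resize(D["top"]["px"][130:250,170:300],None,fx=4.3,fy=4.3,interpolation=2)[:,:,::-1]
cv2.imwrite("pics/a.png",a);cv2.imwrite("pics/b.png",b)
def rect(p,t):
    c,s,_=R=cv2.minAreaRect((p[:,:2]*1000).astype(np.float32));B=cv2.boxPoints(R)
    print(t,len(p),"z",np.median(p[:,2]).round(4),"c",np.round(c,1),"size",np.round(s,1),"ang",[round(float(np.degrees(np.arctan2(*(B[i+1]-B[i])[::-1]))),1) for i in(0,1)])
for n,d in D.items():
    W=d["W"];hsv=cv2.cvtColor(d["px"],cv2.COLOR_RGB2HSV);H,S,V=[hsv[...,i].astype(int) for i in range(3)];z=W[...,2]
    near=(W[...,0]>.2)&(W[...,0]<.9)
    def blob(m,t):
        k,l,st,_=cv2.connectedComponentsWithStats(m.astype(np.uint8));
        if k<2: print(t,"none");return
        i=1+np.argmax(st[1:,4]);rect(W[l==i],n+" "+t)
    blob((H>20)&(H<35)&(S>120)&(z>.072)&(z<.09),"yellow")
    blob((H>100)&(H<125)&(S>120)&(z>.072)&(z<.09),"blue")
    blob((S<60)&(z>.017)&(z<.027),"cradle")
    blob((z>.168)&(z<.185)&(H>60)&(H<90)&(S>60),"lid")
    blob((V<70)&(z>.16)&(z<.178),"flap")
    blob((V>170)&(S<50)&(z>.16)&(z<.185),"white edge")
E
python3 fit.py
```

```text
scene yellow 215 z 0.0854 c [ 561.6 -144.1] size [34.1 25.4] ang [-18.3, 71.7]
scene blue 168 z 0.0852 c [ 523.4 -256.9] size [34.2 25. ] ang [-17.7, 72.3]
scene cradle 2673 z 0.0242 c [364.2 856.7] size [447.1 156.8] ang [-85.2, 4.8]
scene lid 3151 z 0.175 c [573.2 187.5] size [149.  151.8] ang [-22.0, 68.0]
scene flap 34 z 0.1634 c [-397.2 -283.4] size [39.3 12.7] ang [-13.1, 76.9]
scene white edge 119 z 0.173 c [549.3 199.3] size [67.6 11.7] ang [-22.1, 67.9]
top yellow 203 z 0.085 c [ 558.6 -143.2] size [34.8 25.1] ang [-20.6, 69.4]
top blue 168 z 0.0848 c [ 519.6 -256. ] size [33.6 24.4] ang [-17.8, 72.2]
top cradle 1676 z 0.0213 c [ 539.5 -200.5] size [190.2  71.5] ang [-18.9, 71.1]
top lid 4645 z 0.1742 c [571.1 189.3] size [150.9 150. ] ang [-22.1, 67.9]
top flap 717 z 0.1717 c [573.7 188.9] size [64.8 43.5] ang [-22.0, 68.0]
top white edge 105 z 0.1724 c [548.3 199. ] size [67.7  6. ] ang [-21.7, 68.3]
```

View pics/a.png

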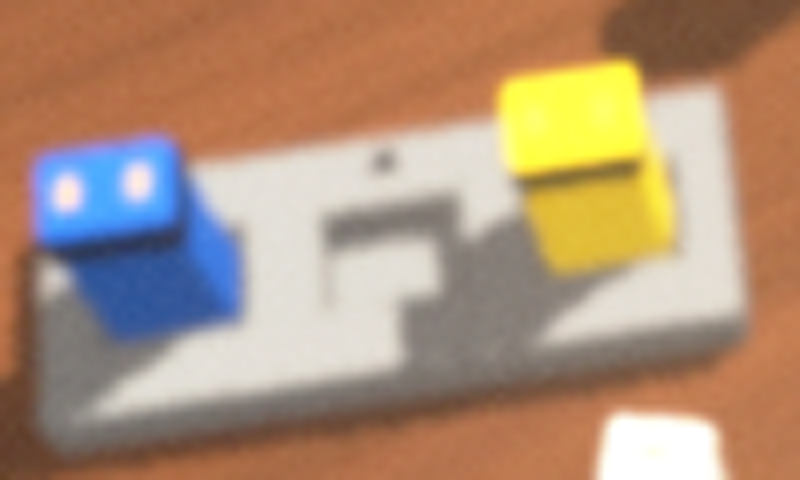

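View pics/b.png

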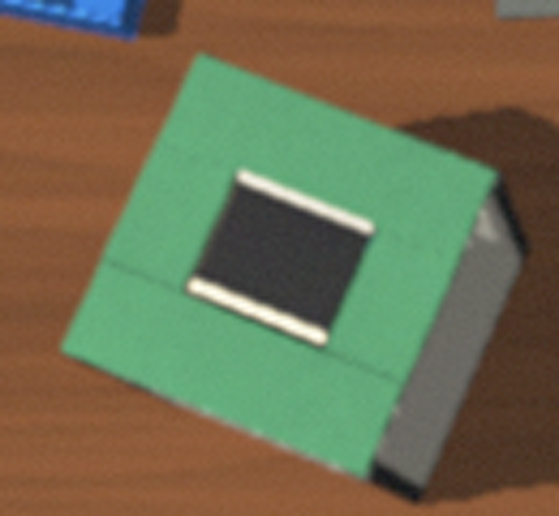

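The crop shows the yellow block with its black band standing in the end well, so it fits. The box crop shows the opening with white strips on both of its edges, so I'll push down at the centre, which works whichever side the hinge is on.

```bash
cat >> h.py <<'E'
from scipy.spatial.transform import Rotation as Ro
def down(deg):
    t=np.radians(deg);y=np.array([np.cos(t),np.sin(t),0]);z=np.array([0,0,-1.])
    return Ro.from_matrix(np.c_[np.cross(y,z),y,z]).as_quat()
E
python3 - <<'E'
from h import *
r.set_gripper(.65,40)
q=down(-18.8)
r.move_to([.560,-.1437,.20],q)
r.move_linear([.560,-.1437,.081],vel=.12)
print(r.current_contact_force())
r.set_gripper(0,40)
print(r.current_opening(),r.current_finger_force(),r.current_contact_force())
r.move_linear([.560,-.1437,.30],vel=.12)
print(r.current_opening(),r.current_finger_force(),r.current_t(),r.current_contact_force())
r.move_to([.5722,.1884,.32],down(-22))
im=optics.get_image("scene");print(r.current_tool_pos(),r.current_t())
np.savez("s2.npz",px=im["pixels"],W=world(im))
cv2.imwrite("pics/c.png",cv2.resize(im["pixels"][80:280,280:480],(600,600))[:,:,::-1])
W=world(im);hsv=cv2.cvtColor(im["pixels"],cv2.COLOR_RGB2HSV)
m=(abs(hsv[...,0].astype(int)-27)<8)&(hsv[...,1]>120)&(np.hypot(W[...,0]-.572,W[...,1]-.188)<.06)&(W[...,2]>.19)
print(m.sum(),np.nanmin(W[m],0),np.nanmax(W[m],0),np.percentile(W[m][:,2],[1,50,99]))
E
```

```text
[0.02081159 0.11033426 0.19879029]
0.2721793476844958 39.76093232631683 [-1.31673739  0.20529978  6.82452295]
0.272380449653166 39.24335181713104 5.9167 [-0.33217962 -0.15743624 -2.63937861]
[0.57248658 0.18720431 0.31988366] 7.225
535 [0.55620227 0.15806436 0.24656699] [0.61288339 0.20118335 0.37868001] [0.248291   0.28294981 0.35696353]
```

View pics/c.png

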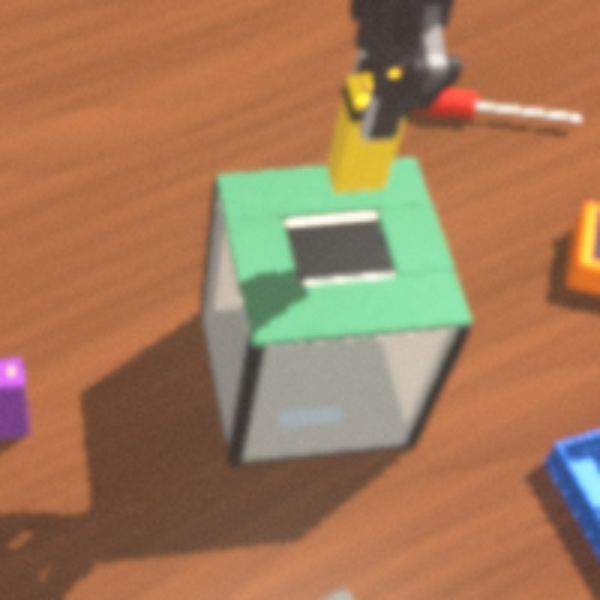

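The picture shows the pack held upright above the opening, with its underside at about z = 0.246. I'll push it in so its underside ends about 41 mm below the lid, look, then release.

Run:
```python
from h import *
r.move_linear([.5722,.1884,.26],vel=.12)
r.move_linear([.5722,.1884,.208],vel=.05)
r.sleep(.3)
print(r.current_tool_pos(),r.current_contact_force(),r.current_finger_force(),r.current_t())
im=optics.get_image("scene");a=im["pixels"][80:280,280:480]
r.set_gripper(.65); r.sleep(.4)
r.move_linear([.5722,.1884,.34],vel=.12)
r.move_to([.45,.0,.40],down(-22)); r.sleep(.5)
im=optics.get_image("scene");b=im["pixels"][80:280,280:480]
cv2.imwrite("pics/d.png",cv2.resize(np.hstack([a,b]),(800,400))[:,:,::-1])
t=optics.get_image("top");W=world(t)
c=W[184:196,230:242].reshape(-1,3);print("flap z",np.nanpercentile(c[:,2],[5,50,95]))
hsv=cv2.cvtColor(t["pixels"],cv2.COLOR_RGB2HSV);m=(abs(hsv[...,0].astype(int)-112)<13)&(hsv[...,1]>120)&(W[...,2]>.072)&(W[...,2]<.09)&(W[...,1]<-.2)
print("blue",m.sum(),np.median(W[m],0),r.current_t(),r.current_contact_force())
```

```text
[0.57229374 0.18842375 0.20819617] [-0.33301882  0.12955177 -1.86276263] 39.23322021961212 9.3667
flap z [0.16930512 0.17158896 0.1740835 ]
blue 160 [ 0.51783877 -0.25457133  0.08450345] 13.0 [ 0.14545912 -0.3195845   0.50605208]
```

View pics/d.png

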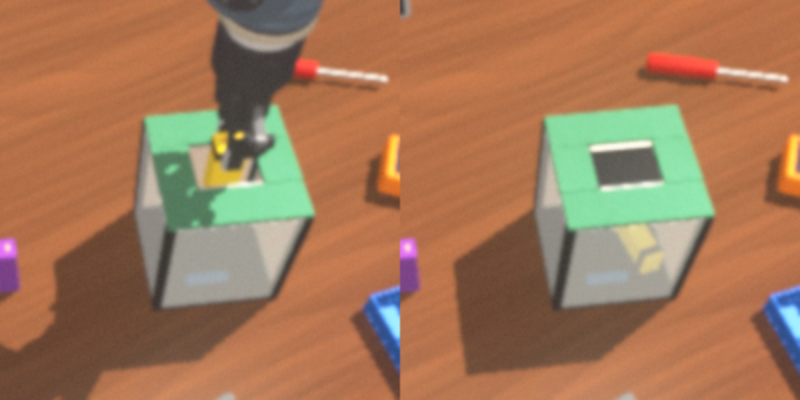

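The left half shows the pack pushing the flap open. The right half shows the flap shut and the pack lying inside, seen through the wall at (640,250). The blue pack hasn't moved.

```bash
python3 -c "
from h import *
r.sleep(1.0);print(r.hand_in())"
```

```text
the job is handed in; nothing more can be done
None
```

The job is handed in: the yellow pack went through the flap, held upright to about 41 mm below the lid, and now lies in the return box with the flap shut and the blue pack still in its well; the judge gave no verdict.

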